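# Flip the fence energiser's cover plate and hold its test dial on the third click

### The job

Take the bar of the hinged metal plate on the fence energiser and flip the plate right over, like a page, until it lies fully down on the other side with its chart face up. Then turn the uncovered spring-return test dial clockwise past its first two clicks to the third and hold it there: finish while still holding the dial on the third click, as it springs back if let go. Leave the other things on the counter and on the casing where they are.

Things in the scene. Friction and masses are not known exactly. Their poses are not given: they have to be found in the camera images.
- casing: Fence energiser: grey plastic box fixed on the counter, 180 (x) x 340 (y) x 65 mm high. Origin: centre of its underside; z up; x points away from the robot; y along its long side, from the dial half (-y, robot's right) to the meter half (+y, left). Yaw within 0.33 rad. On its top: four 10 mm rest posts at (+-64, +-115) mm up to z = 115; a flat meter and a loose padlock on the +y half.
- cover (a joint): Hinge of the aluminium cover plate, rad. 0: the plate lies level over the dial (-y side); 3.14: flipped right over, level on the +y side, its inner face (paper chart with bars) up; between, it swings over the top. Stops at both ends; stays wherever it is left (friction about 0.17 N m, plus up to 0.15 N m from its weight of about 160 g). Starts at 0 to 0.5.
- cover_hinge (a point): Centre of the plate's hinge axis, which runs along the casing's x at 118 mm above the counter, between two black lugs (12 x 20 mm, 75 mm either side, up to 121 mm). The plate is 132 mm along the axis, 5 mm thick, and reaches from 9 to 125 mm from the axis.
- cover_bar (a point): Middle of the plate's grip bar: round steel, 10 mm diameter, 100 mm long, parallel to the hinge axis and 172 mm from it, in the plane of the plate, joined to the plate by an 8 mm rod at each end; the opening between bar and plate is 42 x 92 mm. The bar may turn between the fingers as the plate swings. The point moves with the plate.
- dial (a joint): Turn of the test dial, rad: 0 at rest, growing clockwise seen from above. Clicks (detents) at 0.4, 0.8 and 1.2; 1.2 is the third and last, end stop at 1.33. The return spring pulls it back to 0 from every click when released; turning takes up to about 0.33 N m, holding at the third about 0.27 N m.
- dial_grip (a point): On the dial's upright axis (70 mm to the casing's -y of its centre), 89 mm above the counter, the height to grip. The dial: a black disc, diameter 64, 8 mm thick, on the casing's top, with an aluminium finger bar 50 long, 14 wide, 26 tall, its top 99 mm above the counter. At rest the bar lies along the casing's x.
- dial_nose (a point): Top of the marked (black line) end of the dial's finger bar, 25 mm from the axis. At rest it points along the casing's +x, away from the robot; four white ticks on the casing, growing longer, mark rest and the three clicks.
- mug: Bystander, leave alone: white ceramic mug, 82 mm wide, 95 mm high, on the counter beyond the casing's +y end. Origin: centre of its underside.
- torch: Bystander, leave alone: black torch, 165 mm long, 44 mm head, lying beyond the casing's -y end. Origin: centre of its underside.
- scoop: Bystander, leave alone: green plastic feed scoop, bowl 120 x 90 x 50 mm with a 90 mm handle, lying behind the casing. Origin: centre of its underside.
- padlock: Bystander, leave alone: steel padlock, body 40 x 42 x 20 mm, lying on the casing's top (+y half, near side); it stays there under the flipped plate. Origin: centre of its underside.
- spanner: Bystander, leave alone: steel spanner, 170 mm long, lying flat in front of the casing. Origin: centre of its underside.
- insulator: Bystander, leave alone: black ring insulator, 56 mm wide, 32 mm high, near the far +y corner of the casing. Origin: centre of its underside.
- jar: Bystander, leave alone: closed amber glass jar, 68 mm wide, 100 mm high, behind the casing. Origin: centre of its underside.

How it is judged:
On the way, in this order (a step that is already met when the one before it is completed fails the run):
1. the plate is flipped right over onto the other side (value of joint cover above 2.95 rad and value of joint dial below 0.2 rad), for 0.2 s.
2. the dial is turned past two clicks and sits at the third (value of joint dial above 1.06 rad and contact force between the fingers and dial above 0.5 N), for 0.3 s.
At the end, for the whole second after the job is handed in: Through the last second the plate lies flipped over (cover joint above 2.95 rad) and the gripper's fingers hold the dial still at the third click (dial joint above 1.06 rad and up to its end stop, with the fingers pressing on it) (all of step 2 and value of joint cover above 2.95 rad and value of joint dial below 1.34 rad and velocity of joint dial between -0.1 and 0.1 rad/s); the arm keeps its last pose, push and grip.
It fails at once if a bystander is shifted by more than 30 mm (distance of any of mug, torch, scoop, padlock, spanner, insulator, jar from where it was at the start of the episode above 0.03 m).
It fails at once if the mug, the jar or the insulator is tipped over (angle between any of mug, jar, insulator's own z axis and vertical above 0.6 rad).
It also fails if it takes over 51 s, if anything falls off the work surface, if the arm or the gripper's body presses on something with over 40 N, if the wrist force passes 120 N, or if a joint passes its speed limit or range.

### The arm

A 7-joint arm with a two-finger parallel gripper is mounted at the origin on the work surface. World frame = base frame: x ahead of the robot, y to its left, z up, the work surface at z = 0. Lengths are in m, angles in rad, forces in N, time in s.
With the tool pointing down it reaches from about 0.4 to 0.85 m from the base axis. Payload 4.5 kg.
Tool frame: the origin (TCP) lies on the centre line of the jaws, within the pads' length; the fingertips stand 25 mm ahead of it and the grasp point (between the pads) lies 6 mm ahead of it; z points along the fingers, y is the direction in which the jaws open and shut (so a half turn about z gives the same grasp; the last joint's range is limited). The gripper opens to 88 mm and grips with 3 to 60 N. Pads are 18 mm wide; open, the fingers measure 123 mm over their backs; the gripper's body (75 mm by 187 mm) begins 45 mm behind the grasp point.
Start: joints at [-1.091, 0.689, -0.195, 1.565, 0.157, 0.902, -0.215], TCP at [0.269, 0.564, 0.264] pointing down, gripper open.
Joint ranges: [-3.01, 3.01], [-0.46, 2.08], [-1.47, 1.51], [0.13, 2.56], [-1, 4.14], [0.04, 2.09], [-2.66, 2.66]. Speed limits (rad/s): [2.57, 2.57, 3.14, 3.14, 3.14, 3.14, 3.14].

### API

Orientations are given as a unit quaternion [x, y, z, w].
In Python, from plant import r, eyes gives the robot as it stands.
- The arm moves only by the tool servo_tool, never from a script. Its argument "deltas" is a list of rows, each an object of numbers: "dx", "dy", "dz": the shift along the tool's x, y, z in units of 60 mm (1.0 is 60 mm); "ax", "ay", "az": the turn, a rotation vector about the tool's x, y, z in units of 6 degrees (1.0 is 6 degrees); "hand": the finger opening in mm, from 0 to 88.1. A call has 1 to 10 rows; each row is the pose to reach, as a shift and turn from the pose commanded when the call began, along the tool's axes at that moment; what a row does not reach only later rows make up. A row lasts 1/8 s, in which the tool goes at most 62.5 mm and 10.7 degrees, less where a joint would pass 70% of its speed; a pose out of reach is approached as far as the arm can. A call with a gripper value outside its range is refused whole. The fingers move at their own pace and stop on an object; "newtons" is the grip in N (left out, the last holds). Time passes only in rows, so rows that repeat a pose let the fingers close. It gives the time, the measured TCP pose, the force and the opening at its end, in the units of the state.
- r.get_state(): the state, without advancing time (a new reading comes with each control period).
- eyes.snapshot(name): name is "scene" or "top" or "wrist"; returns (picture, depth): 400x640x3 uint8, red, green, blue; 400x640 float32, m along the optical axis (not along the pixel's ray), 0 where there is no reading.
- eyes.camera_model(name): a dict with "fx", "fy", "cx", "cy" (pixels), "k1" (the pictures are not rectified: a ray, as slopes to the right and down, at radius r is drawn at 1 + k1 r^2 times it, then the intrinsics apply), "pose" (4x4, takes a point from camera to world coordinates). Camera axes: x right, y up, looking along -z (the intrinsics and any distortion apply to the point x, -y, -z); pixel columns grow to the right and rows downward; lengths in m; the calibration is good to about 2 mm. A picture is of the moment at which its call begins: read the wrist's pose just before it. camera_model takes no time and is no camera call; for the wrist camera it gives the pose at the moment of the call.
- r.finish_job(): hands the job in, once; it reports no verdict.
The state is a dict: "clock": time; "q": joint angles; "qd": joint speeds; "joint_torque": joint torques, N m; "tool_pos": TCP position; "eef_rot": TCP orientation; "contact_force": force on the tool from outside, world axes, zero at the start; "moment": the same for the moment, N m; "opening": opening from 0.0 (shut) to 1.0 (fully open).
Only numpy, scipy, OpenCV 4.12 (cv2) and the standard library are available. Lean on these libraries where they do the work, as an engineer would, in place of code of your own. Each camera call takes 0.05 s, during which the arm holds its last target.

## Working session

There is one attempt and no reset: what is moved stays moved. The work goes in short steps, Python scripts to look and compute and a tool call to move; the robot and the scene stay as the last step left them, time stands still between calls to the robot, and variables do not carry over. Pictures are saved under pics/ and viewed, and the job is handed in when it is done.

Besides the shell and the picture viewer there is one more tool, called after "Emit:" as a command line: name --argument value ..., lists and objects as JSON in quotes. servo_tool: Moves the arm, as the interface text tells. Its arguments: {"type":"object","properties":{"deltas":{"type":"array","items":{"type":"object","properties":{"dx":{"type":"number"},"dy":{"type":"number"},"dz":{"type":"number"},"ax":{"type":"number"},"ay":{"type":"number"},"az":{"type":"number"},"hand":{"type":"number"}}}},"newtons":{"type":"number"}},"required":["deltas"]}

```bash
ls; mkdir -p pics
cat > h.py <<'E'
import numpy as np, cv2
from plant import r, eyes
from scipy.spatial.transform import Rotation as R
def snap(name,fn=None):
    m=eyes.camera_model(name); p,d=eyes.snapshot(name)
    if fn: cv2.imwrite('pics/'+fn+'.png',cv2.cvtColor(p,cv2.COLOR_RGB2BGR)); np.savez('pics/'+fn+'.npz',d=d,**{k:np.array(v) for k,v in m.items()})
    return m,p,d
def und(m,u,v):
    x=(u-float(m['cx']))/float(m['fx']); y=(v-float(m['cy']))/float(m['fy']); a,b=x,y
    for _ in range(20):
        s=1+float(m['k1'])*(a*a+b*b); a,b=x/s,y/s
    return a,b
def pt(m,u,v,depth):
    a,b=und(m,u,v); P=np.array(m['pose'])
    return P[:3,:3]@np.array([a*depth,-b*depth,-depth])+P[:3,3]
def ptz(m,u,v,z):
    a,b=und(m,u,v); P=np.array(m['pose']); d=P[:3,:3]@np.array([a,-b,-1]); t=(z-P[2,3])/d[2]
    return P[:3,3]+t*d
def proj(m,X):
    P=np.array(m['pose']); c=P[:3,:3].T@(np.array(X)-P[:3,3]); a,b=c[0]/-c[2],-c[1]/-c[2]
    s=1+float(m['k1'])*(a*a+b*b); return float(m['fx'])*a*s+float(m['cx']),float(m['fy'])*b*s+float(m['cy'])
def load(fn): return np.load('pics/'+fn+'.npz')
E
python3 - <<'E'
from h import *
np.set_printoptions(precision=4,suppress=True)
s=r.get_state(); print(s)
for n in ['scene','top']:
    m,p,d=snap(n,n+'0'); print(n,m)
E
```

```text
pics
{'clock': 0.0, 'q': array([-1.0912,  0.69  , -0.1945,  1.5663,  0.1573,  0.9025, -0.2151]), 'qd': array([ 0.0009, -0.0014,  0.0001, -0.    ,  0.0003, -0.0008, -0.0006]), 'joint_torque': array([  0.0009, -52.7561,  -1.2662, -15.3425,  -0.0525,   0.0065,
         0.0002]), 'tool_pos': array([0.2693, 0.5634, 0.2629]), 'eef_rot': array([ 0.221 ,  0.9753, -0.0009, -0.0001]), 'contact_force': array([-0.5324,  0.474 , -0.9259]), 'moment': array([0.0188, 0.0052, 0.0452]), 'opening': 1.0004262385363845}
scene {'fx': 404.22477499303994, 'fy': 404.22477499303994, 'cx': 319.1165988809312, 'cy': 198.76863263570868, 'k1': 0.009939447893945113, 'pose': array([[ 0.805 , -0.3787,  0.4566,  1.0864],
       [ 0.5929,  0.4867, -0.6416, -0.6658],
       [ 0.0207,  0.7872,  0.6164,  0.769 ],
       [ 0.    ,  0.    ,  0.    ,  1.    ]])}
top {'fx': 404.6563503492089, 'fy': 404.6563503492089, 'cx': 322.2678983239152, 'cy': 200.1836083861862, 'k1': 0.03541620969556143, 'pose': array([[-0.017 ,  0.9805, -0.1958,  0.3974],
       [-0.9998, -0.0153,  0.0103,  0.028 ],
       [ 0.0071,  0.1959,  0.9806,  1.2071],
       [ 0.    ,  0.    ,  0.    ,  1.    ]])}
```

View pics/scene0.png

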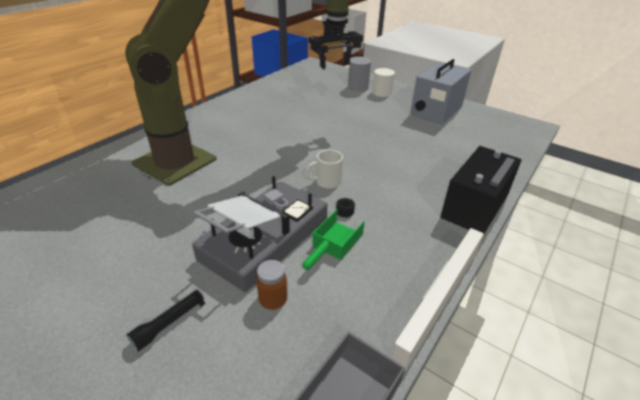

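View pics/top0.png

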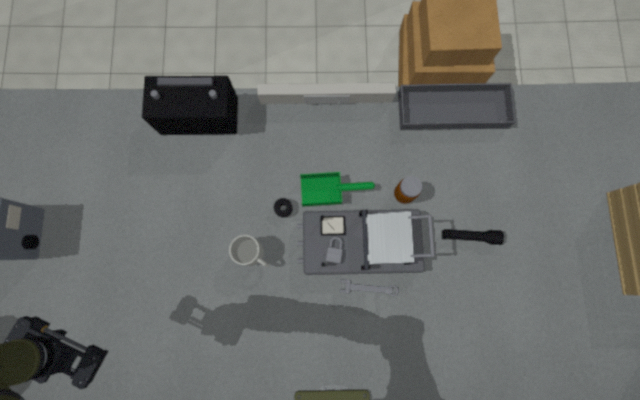

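Run:
```python
import cv2
i=cv2.imread('pics/top0.png'); cv2.imwrite('pics/top0c.png',cv2.resize(i[100:300,220:480],None,fx=3,fy=3,interpolation=cv2.INTER_CUBIC))
```

```text
(no output)
```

View pics/top0c.png

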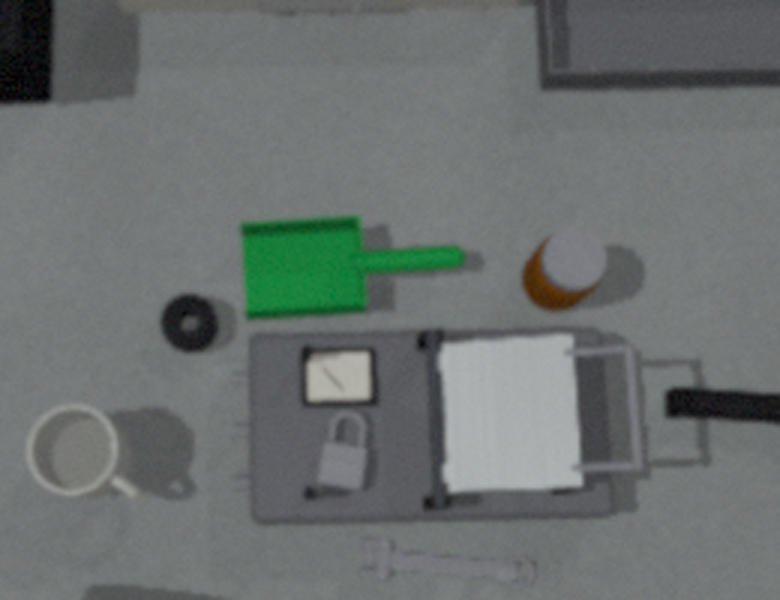

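Run:
```python
from h import *
np.set_printoptions(precision=4,suppress=True)
m=load('top0'); d=m['d']
def c(x,y): return 220+x/3,100+y/3
for nm,(x,y) in dict(lugF=(429,341),lugN=(435,500)).items(): print(nm,ptz(m,*c(x,y),.121))
for nm,(x,y) in dict(c1=(252,331),c3=(253,521),c4=(611,516),c2=(600,328)).items(): print(nm,ptz(m,*c(x,y),.065))
for nm,(x,y) in dict(barF=(631,347),barM=(634,405),barN=(638,470),pl1=(445,345),pl2=(570,340),pl3=(448,485),pl4=(578,485),pm=(510,410),pm2=(560,410),pm3=(460,410)).items():
    u,v=c(x,y); print(nm,d[int(round(v)),int(round(u))],pt(m,u,v,d[int(round(v)),int(round(u))]))
u0,v0=c(634,405)
print(d[int(v0)-1:int(v0)+2,int(u0)-6:int(u0)+7])
```

```text
lugF [ 0.5751 -0.0936  0.121 ]
lugN [ 0.4329 -0.0935  0.121 ]
c1 [0.5966 0.0688 0.065 ]
c3 [0.4184 0.0693 0.065 ]
c4 [ 0.4177 -0.262   0.065 ]
c2 [ 0.5943 -0.2635  0.065 ]
barF 1.047082 [ 0.5584 -0.261   0.1745]
barM 1.0346005 [ 0.5081 -0.2593  0.1772]
barN 1.1992403 [ 0.463  -0.3078  0.0008]
pl1 1.0997477 [ 0.5711 -0.1078  0.1217]
pl2 1.0622634 [ 0.5676 -0.2123  0.1604]
pl3 1.1356819 [ 0.4485 -0.113   0.0607]
pl4 1.1323351 [ 0.4465 -0.2333  0.065 ]
pm 1.064179 [ 0.5087 -0.1594  0.1461]
pm2 1.0552821 [ 0.5071 -0.2011  0.1553]
pm3 1.0842835 [ 0.5115 -0.1184  0.1257]
[[1.212  1.2147 1.2157 1.2119 1.0343 1.0333 1.0325 1.032  1.2126 1.2165
  1.2134 1.2139 1.2184]
 [1.2179 1.2138 1.2147 1.2139 1.0363 1.0355 1.0346 1.0297 1.2085 1.2159
  1.2108 1.2149 1.215 ]
 [1.2095 1.2095 1.2161 1.2126 1.0357 1.0312 1.0317 1.036  1.2129 1.2131
  1.2167 1.2178 1.2143]]
```

```bash
cat >> h.py <<'E'
def rows(tx,ty,tz,yawdeg,tilt=0,p0=None,q0=None):
    """units from the current pose to a tool-down pose whose tool y points at world azimuth yawdeg; """
    s=r.get_state(); p0=s['tool_pos'] if p0 is None else np.array(p0); q=R.from_quat(s['eef_rot']) if q0 is None else q0
    T=down(yawdeg)
    d=q.inv().apply(np.array([tx,ty,tz])-p0)/.06; a=np.degrees((q.inv()*T).as_rotvec())/6
    return np.round(d,3),np.round(a,3)
def down(y):
    y=np.radians(y); Y=np.array([np.cos(y),np.sin(y),0]); Z=np.array([0,0,-1.]); X=np.cross(Y,Z)
    return R.from_matrix(np.c_[X,Y,Z])
E
python3 - <<'E'
from h import *
np.set_printoptions(precision=4,suppress=True)
m=load('top0'); d=m['d']; im=cv2.imread('pics/top0.png')
h=(im.min(2)>170).astype(np.uint8)
u1,u2,v1,v2=366,412,211,264
P=[pt(m,u,v,d[v,u]) for v in range(v1,v2) for u in range(u1,u2) if h[v,u] and d[v,u]>0]
P=np.array(P); P=P[(P[:,2]>.1)]
c=np.median(P,0); 
A=np.c_[P[:,:2],np.ones(len(P))]; k=np.linalg.lstsq(A,P[:,2],rcond=None)[0]
res=P[:,2]-A@k; ok=abs(res)<.01; k=np.linalg.lstsq(A[ok],P[ok,2],rcond=None)[0]
print(len(P),c,k,np.std(res[ok]),'theta',np.arctan(np.hypot(k[0],k[1])),'dir',np.degrees(np.arctan2(k[0],-k[1])), 'y at z=.1205', (.1205-k[2]-k[0]*.507)/k[1])
for x,y in [(631,345),(634,405),(638,472)]: print(ptz(m,220+x/3,100+y/3,.177))
P=[];
for v in range(218,255):
    for u in range(426,438):
        X=pt(m,u,v,d[v,u])
        if .155<X[2]<.2: P.append(X)
P=np.array(P); print(len(P),P.mean(0)); print(np.polyfit(P[:,0],P[:,1],1)); print(P[:,0].min(),P[:,0].max())
for n,(x,y) in dict(mug=(72,450)).items(): print(n,ptz(m,220+x/3,100+y/3,.095))
print(rows(.45,.25,.30,90)); 
s=r.get_state(); T=down(90)
print((R.from_quat(s['eef_rot']).inv()*T).as_rotvec())
print(rows(.507,-.2,.31,90))
E
```

```text
533 [ 0.476  -0.1339  0.1325] [ 0.0038 -0.3614  0.0819] 0.002030880792806741 theta 0.3468260365710049 dir 0.6017001369834651 y at z=.1205 -0.10151054853095481
[ 0.5598 -0.2605  0.177 ]
[ 0.5082 -0.2594  0.177 ]
[ 0.4518 -0.2587  0.177 ]
154 [ 0.5041 -0.2568  0.1779]
[-0.0152 -0.2491]
0.45973279573795883 0.552195494992719
mug [0.4842 0.2321 0.095 ]
(array([-4.969, -3.416, -0.611]), array([-0.016, -0.002, -4.257]))
[-0.0016 -0.0002 -0.4458]
(array([-9.06 , -9.774, -0.766]), array([-0.016, -0.002, -4.257]))
```

Emit:
servo_tool --deltas '[{"dx":-5.0,"dy":-3.4,"dz":-0.7,"az":-4.26,"hand":60},{"dx":-5.0,"dy":-3.4,"dz":-0.7,"az":-4.26,"hand":60},{"dx":-5.0,"dy":-3.4,"dz":-0.7,"az":-4.26,"hand":60},{"dx":-5.0,"dy":-3.4,"dz":-0.7,"az":-4.26,"hand":60},{"dx":-5.0,"dy":-3.4,"dz":-0.7,"az":-4.26,"hand":60},{"dx":-5.0,"dy":-3.4,"dz":-0.7,"az":-4.26,"hand":60},{"dx":-9.06,"dy":-9.77,"dz":-0.77,"az":-4.26,"hand":60},{"dx":-9.06,"dy":-9.77,"dz":-0.77,"az":-4.26,"hand":60},{"dx":-9.06,"dy":-9.77,"dz":-0.77,"az":-4.26,"hand":60},{"dx":-9.06,"dy":-9.77,"dz":-0.77,"az":-4.26,"hand":60}]'

```text
schema error: expected keys dx, dy, dz, ax, ay, az, hand
```

Emit:
servo_tool --deltas '[{"dx":-5.0,"dy":-3.4,"dz":-0.7,"ax":0,"ay":0,"az":-4.26,"hand":60},{"dx":-5.0,"dy":-3.4,"dz":-0.7,"ax":0,"ay":0,"az":-4.26,"hand":60},{"dx":-5.0,"dy":-3.4,"dz":-0.7,"ax":0,"ay":0,"az":-4.26,"hand":60},{"dx":-5.0,"dy":-3.4,"dz":-0.7,"ax":0,"ay":0,"az":-4.26,"hand":60},{"dx":-5.0,"dy":-3.4,"dz":-0.7,"ax":0,"ay":0,"az":-4.26,"hand":60},{"dx":-5.0,"dy":-3.4,"dz":-0.7,"ax":0,"ay":0,"az":-4.26,"hand":60},{"dx":-9.06,"dy":-9.77,"dz":-0.77,"ax":0,"ay":0,"az":-4.26,"hand":60},{"dx":-9.06,"dy":-9.77,"dz":-0.77,"ax":0,"ay":0,"az":-4.26,"hand":60},{"dx":-9.06,"dy":-9.77,"dz":-0.77,"ax":0,"ay":0,"az":-4.26,"hand":60},{"dx":-9.06,"dy":-9.77,"dz":-0.77,"ax":0,"ay":0,"az":-4.26,"hand":60}]'

```text
clock: 1.35
tool_pos: [0.4824, 0.0003, 0.3079]
eef_rot: [-0.0, 1.0, 0.0, -0.0]
contact_force: [1.7, -0.6, -0.3]
opening: 0.683
```

Run:
```python
from h import *
np.set_printoptions(precision=4,suppress=True)
s=r.get_state(); print(s['clock'],s['q'],s['tool_pos'],s['eef_rot'])
print(rows(.507,-.2,.31,90));
```

```text
1.35 [ 0.1642  0.4597 -0.3897  1.9184  0.2353  0.8078  1.2186] [0.4824 0.0003 0.3079] [-0.0002  1.      0.     -0.0001]
(array([-0.408, -3.339, -0.035]), array([ 0.001, -0.001,  0.004]))
```

Emit:
servo_tool --deltas '[{"dx":-0.41,"dy":-3.34,"dz":-0.03,"ax":0,"ay":0,"az":0,"hand":60},{"dx":-0.41,"dy":-3.34,"dz":-0.03,"ax":0,"ay":0,"az":0,"hand":60},{"dx":-0.41,"dy":-3.34,"dz":-0.03,"ax":0,"ay":0,"az":0,"hand":60},{"dx":-0.41,"dy":-3.34,"dz":-0.03,"ax":0,"ay":0,"az":0,"hand":60},{"dx":-0.41,"dy":-3.34,"dz":-0.03,"ax":0,"ay":0,"az":0,"hand":60}]'

```text
clock: 1.98
tool_pos: [0.5069, -0.1984, 0.3093]
eef_rot: [0.001, 1.0, 0.0, -0.0]
contact_force: [-0.4, 0.8, -0.8]
opening: 0.681
```

Run:
```python
from h import *
np.set_printoptions(precision=4,suppress=True)
s=r.get_state(); print(s['clock'],s['q'],s['tool_pos'],s['eef_rot'])
m,p,d=snap('wrist','w1'); print(m)
print(proj(m,[.506,-.258,.1735]),proj(m,[.506,-.096,.118]))
```

```text
1.975 [ 0.5233  0.5417 -0.3785  1.7459  0.2446  0.9015  1.6103] [ 0.5069 -0.1984  0.3093] [ 0.0008  1.      0.0004 -0.0004]
{'fx': 320.8177734725059, 'fy': 320.8177734725059, 'cx': 326.15158497149906, 'cy': 200.81232599190145, 'k1': -0.0049705363504761, 'pose': array([[-0.    , -0.962 , -0.2729,  0.4372],
       [ 1.    ,  0.    , -0.0001, -0.1983],
       [ 0.0001, -0.2729,  0.962 ,  0.4296],
       [ 0.    ,  0.    ,  0.    ,  1.    ]])}
(np.float64(253.88777692024584), np.float64(196.31258620626045)) (np.float64(429.101197945487), np.float64(181.8154588224284))
```

View pics/w1.png

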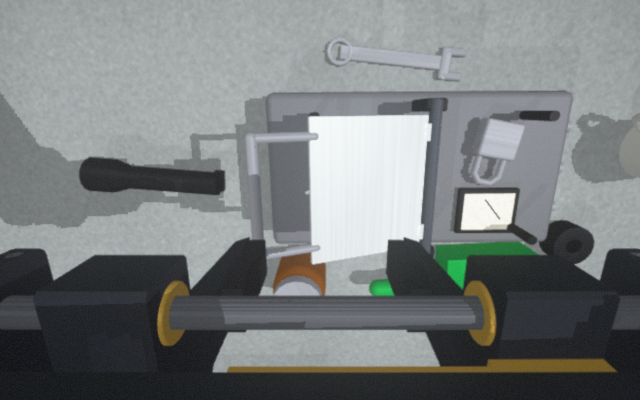

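Run:
```python
from h import *
np.set_printoptions(precision=4,suppress=True)
m=load('w1'); d=m['d']
P=[]
for v in range(148,236):
    for u in range(242,270):
        X=pt(m,u,v,d[v,u])
        if .16<X[2]<.2: P.append(X)
P=np.array(P); k=np.polyfit(P[:,0],P[:,1],1); print(len(P),P.mean(0),P[:,0].min(),P[:,0].max(),k,np.polyval(k,.506),np.degrees(np.arctan(k[0])))
for u,v in [(252,137),(258,250)]: print(ptz(m,u,v,.175))
# plate
P=np.array([pt(m,u,v,d[v,u]) for v in range(125,240,2) for u in range(320,415,2)]); A=np.c_[P[:,:2],np.ones(len(P))]
k=np.linalg.lstsq(A,P[:,2],rcond=None)[0]; print(k,np.std(P[:,2]-A@k),np.arctan(-k[1]))
# lugs top
for u,v in [(430,104),(438,104)]: print(ptz(m,u,v,.121))
# casing corners
for u,v in [(269,94),(570,94),(555,240),(274,240)]: print(ptz(m,u,v,.065))
```

```text
1098 [ 0.5005 -0.256   0.1791] 0.465499538353283 0.5390002417638078 [ 0.0094 -0.2607] -0.25591459274467837 0.5403594463059532
[ 0.4576 -0.2562  0.175 ]
[ 0.5535 -0.2571  0.175 ]
[-0.1023 -0.4373  0.1264] 0.022622852436389014 0.41228410074945204
[ 0.432  -0.1025  0.121 ]
[ 0.432  -0.0952  0.121 ]
[ 0.4207 -0.26    0.065 ]
[0.4204 0.0658 0.065 ]
[0.5906 0.0825 0.065 ]
[ 0.5905 -0.2621  0.065 ]
```

Emit:
servo_tool --deltas '[{"dx":0,"dy":-0.94,"dz":0.8,"ax":0,"ay":0,"az":0,"hand":26},{"dx":0,"dy":-0.94,"dz":1.2,"ax":0,"ay":0,"az":0,"hand":26},{"dx":0,"dy":-0.94,"dz":1.2,"ax":0,"ay":0,"az":0,"hand":26},{"dx":0,"dy":-0.94,"dz":1.2,"ax":0,"ay":0,"az":0,"hand":26}]' --newtons 20

```text
clock: 2.52
tool_pos: [0.5085, -0.2519, 0.2391]
eef_rot: [-0.002, 1.0, 0.0, 0.001]
contact_force: [0.2, -0.3, -0.2]
opening: 0.295
```

Run:
```python
from h import *
np.set_printoptions(precision=4,suppress=True)
s=r.get_state(); print(s['clock'],s['opening']*88,s['q'],s['tool_pos'],s['eef_rot'])
m,p,d=snap('wrist','w2')
print(rows(.506,-.2565,.1805,90))
```

```text
2.525 25.979418704654822 [ 0.5858  0.6572 -0.347   1.7657  0.301   0.7696  1.6626] [ 0.5085 -0.2519  0.2391] [-0.002   1.      0.0005  0.001 ]
(array([ 0.047, -0.07 ,  0.982]), array([0.003, 0.026, 0.035]))
```

View pics/w2.png

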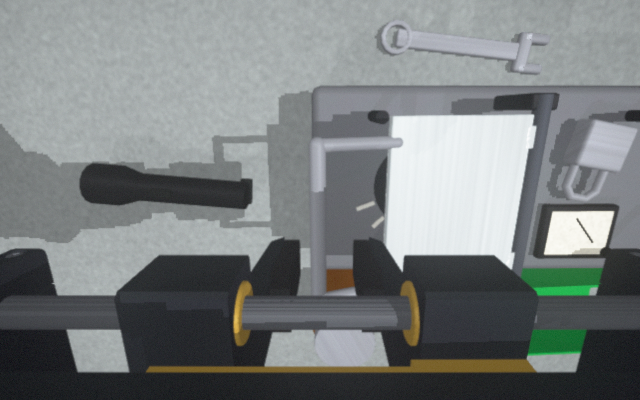

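Emit:
servo_tool --deltas '[{"dx":0.03,"dy":-0.05,"dz":0.5,"ax":0,"ay":0,"az":0,"hand":26},{"dx":0.03,"dy":-0.05,"dz":0.98,"ax":0,"ay":0,"az":0,"hand":26},{"dx":0.03,"dy":-0.05,"dz":0.98,"ax":0,"ay":0,"az":0,"hand":26},{"dx":0.03,"dy":-0.05,"dz":0.98,"ax":0,"ay":0,"az":0,"hand":26}]'

```text
clock: 3.08
tool_pos: [0.5067, -0.2569, 0.1807]
eef_rot: [-0.001, 1.0, -0.0, 0.001]
contact_force: [0.1, 0.2, -0.0]
opening: 0.297
```

Run:
```python
from h import *
np.set_printoptions(precision=4,suppress=True)
s=r.get_state(); print(s['clock'],s['opening']*88,s['q'],s['tool_pos'],s['eef_rot'],s['contact_force'])
m,p,d=snap('wrist','w3')
print(rows(.506,-.2565,.1805,90))
```

```text
3.075 26.150820274304802 [ 0.5694  0.7378 -0.3075  1.8169  0.3486  0.6372  1.6272] [ 0.5067 -0.2569  0.1807] [-0.0007  1.     -0.0003  0.0014] [ 0.0855  0.1704 -0.0164]
(array([0.012, 0.012, 0.005]), array([-0.008,  0.03 ,  0.01 ]))
```

View pics/w3.png

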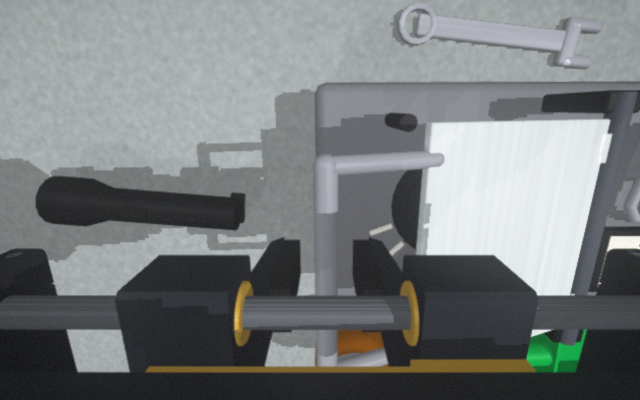

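Emit:
servo_tool --deltas '[{"dx":0,"dy":0,"dz":0,"ax":0,"ay":0,"az":0,"hand":4},{"dx":0,"dy":0,"dz":0,"ax":0,"ay":0,"az":0,"hand":4},{"dx":0,"dy":0,"dz":0,"ax":0,"ay":0,"az":0,"hand":4},{"dx":0,"dy":0,"dz":0,"ax":0,"ay":0,"az":0,"hand":4}]' --newtons 25

```text
clock: 3.62
tool_pos: [0.5058, -0.2575, 0.1792]
eef_rot: [-0.0, 1.0, -0.0, 0.0]
contact_force: [1.4, 0.2, 0.8]
opening: 0.09
```

Run:
```python
from h import *
np.set_printoptions(precision=4,suppress=True)
s=r.get_state(); print(s['clock'],s['opening']*88,s['tool_pos'],s['contact_force'])
# arc plan
H=np.array([-.0945,.118]); p0=s['tool_pos'][1:]; b=p0-[0,.006]-H; print('r',np.hypot(*b),'th',np.arctan2(b[1],-b[0]))
th0=np.arctan2(b[1],-b[0])
for t in np.linspace(th0,3.14,22)[1:]:
    q=H+.172*np.array([-np.cos(t),np.sin(t)])+[0,.006]-p0
    print(round(t,2),np.round(q[0]/.06,2),np.round(-q[1]/.06,2))
```

```text
3.625 7.929193716648794 [ 0.5058 -0.2575  0.1792] [1.3911 0.2283 0.7781]
r 0.17204441788071123 th 0.3265090669479224
0.46 0.15 -0.35
0.59 0.34 -0.69
0.73 0.58 -0.99
0.86 0.85 -1.26
1.0 1.16 -1.49
1.13 1.49 -1.67
1.26 1.85 -1.81
1.4 2.22 -1.9
1.53 2.61 -1.94
1.67 2.99 -1.93
1.8 3.37 -1.87
1.93 3.73 -1.76
2.07 4.08 -1.6
2.2 4.41 -1.39
2.34 4.7 -1.15
2.47 4.96 -0.86
2.6 5.18 -0.55
2.74 5.35 -0.21
2.87 5.48 0.16
3.01 5.56 0.53
3.14 5.58 0.92
```

Emit:
servo_tool --deltas '[{"dx":0,"dy":0.07,"dz":-0.17,"ax":0,"ay":0,"az":0,"hand":4},{"dx":0,"dy":0.15,"dz":-0.35,"ax":0,"ay":0,"az":0,"hand":4},{"dx":0,"dy":0.24,"dz":-0.52,"ax":0,"ay":0,"az":0,"hand":4},{"dx":0,"dy":0.34,"dz":-0.69,"ax":0,"ay":0,"az":0,"hand":4},{"dx":0,"dy":0.46,"dz":-0.84,"ax":0,"ay":0,"az":0,"hand":4},{"dx":0,"dy":0.58,"dz":-0.99,"ax":0,"ay":0,"az":0,"hand":4}]'

```text
clock: 4.38
tool_pos: [0.5055, -0.2203, 0.2385]
eef_rot: [-0.001, 1.0, 0.001, -0.0]
contact_force: [3.9, 6.3, -9.0]
opening: 0.081
```

Run:
```python
from h import *
np.set_printoptions(precision=4,suppress=True)
s=r.get_state(); print(s['clock'],s['opening']*88,s['tool_pos'],s['contact_force'],s['moment'])
m,p,d=snap('scene','s2'); cv2.imwrite('pics/s2c.png',cv2.resize(cv2.cvtColor(p,cv2.COLOR_RGB2BGR)[100:320,100:400],None,fx=2.5,fy=2.5,interpolation=cv2.INTER_CUBIC))
```

```text
4.375 7.127116355108405 [ 0.5055 -0.2203  0.2385] [ 3.8585  6.3139 -9.0272] [ 1.0347 -0.7471  0.0595]
```

View pics/s2c.png

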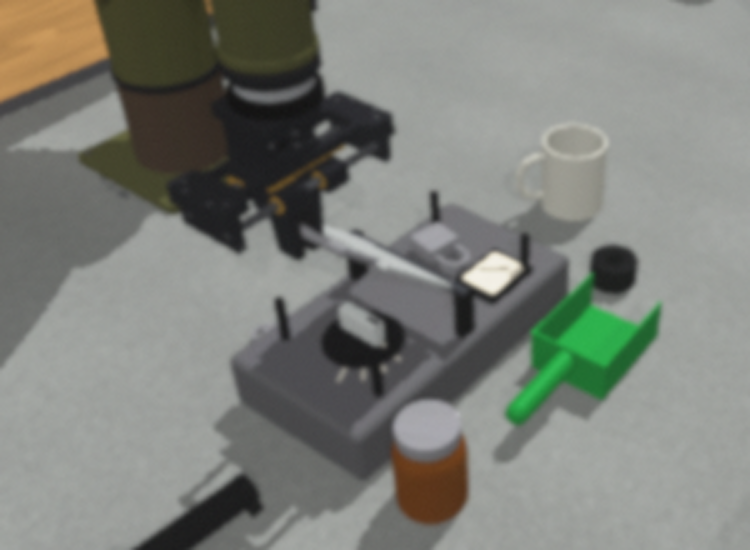

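Emit:
servo_tool --deltas '[{"dx":0,"dy":0.27,"dz":-0.27,"ax":0,"ay":0,"az":0,"hand":4},{"dx":0,"dy":0.58,"dz":-0.5,"ax":0,"ay":0,"az":0,"hand":4},{"dx":0,"dy":0.91,"dz":-0.68,"ax":0,"ay":0,"az":0,"hand":4},{"dx":0,"dy":1.27,"dz":-0.82,"ax":0,"ay":0,"az":0,"hand":4},{"dx":0,"dy":1.64,"dz":-0.91,"ax":0,"ay":0,"az":0,"hand":4},{"dx":0,"dy":2.03,"dz":-0.95,"ax":0,"ay":0,"az":0,"hand":4}]'

```text
clock: 5.18
tool_pos: [0.5044, -0.1006, 0.2935]
eef_rot: [-0.0, 1.0, -0.0, -0.001]
contact_force: [8.3, -1.7, -25.7]
opening: 0.088
```

Run:
```python
from h import *
np.set_printoptions(precision=4,suppress=True)
s=r.get_state(); print(s['clock'],s['opening']*88,s['tool_pos'],s['contact_force'],s['moment'])
m,p,d=snap('scene','s3'); cv2.imwrite('pics/s3c.png',cv2.resize(cv2.cvtColor(p,cv2.COLOR_RGB2BGR)[100:320,100:400],None,fx=2.5,fy=2.5,interpolation=cv2.INTER_CUBIC))
```

```text
5.175 7.708465710584765 [ 0.5044 -0.1006  0.2935] [  8.3394  -1.7107 -25.7313] [-0.2785 -1.6075 -0.0037]
```

View pics/s3c.png

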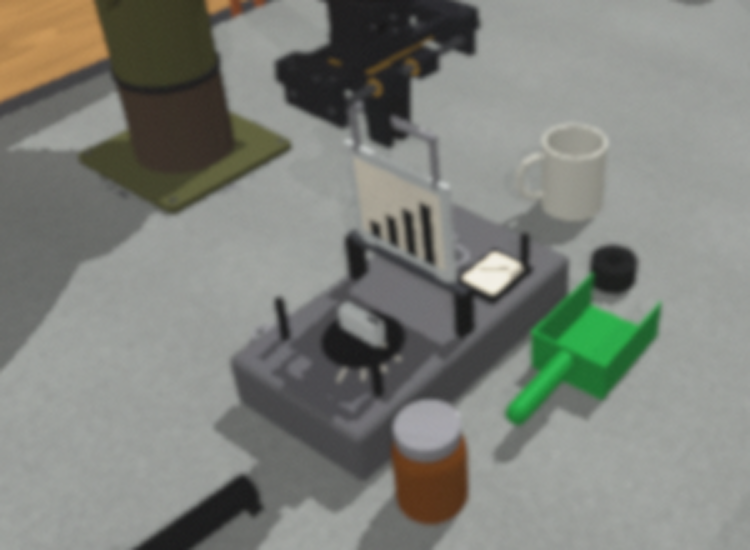

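Emit:
servo_tool --deltas '[{"dx":0,"dy":0.38,"dz":0.05,"ax":0,"ay":0,"az":0,"hand":4},{"dx":0,"dy":0.76,"dz":0.11,"ax":0,"ay":0,"az":0,"hand":4},{"dx":0,"dy":1.12,"dz":0.22,"ax":0,"ay":0,"az":0,"hand":4},{"dx":0,"dy":1.47,"dz":0.38,"ax":0,"ay":0,"az":0,"hand":4},{"dx":0,"dy":1.8,"dz":0.58,"ax":0,"ay":0,"az":0,"hand":4},{"dx":0,"dy":2.08,"dz":0.82,"ax":0,"ay":0,"az":0,"hand":4},{"dx":0,"dy":2.34,"dz":1.11,"ax":0,"ay":0,"az":0,"hand":4},{"dx":0,"dy":2.55,"dz":1.42,"ax":0,"ay":0,"az":0,"hand":4},{"dx":0,"dy":2.72,"dz":1.75,"ax":0,"ay":0,"az":0,"hand":4}]'

```text
clock: 6.35
tool_pos: [0.5036, 0.0605, 0.1902]
eef_rot: [0.0, 1.0, -0.002, -0.002]
contact_force: [-1.3, -4.2, -0.1]
opening: 0.073
```

Run:
```python
from h import *
np.set_printoptions(precision=4,suppress=True)
s=r.get_state(); print(s['clock'],s['opening']*88,s['tool_pos'],s['contact_force'],s['moment'])
b=s['tool_pos'][1:]-[-.0945,.124]; print(np.hypot(*b),np.arctan2(b[1],-b[0]))
m,p,d=snap('scene','s4'); cv2.imwrite('pics/s4c.png',cv2.resize(cv2.cvtColor(p,cv2.COLOR_RGB2BGR)[100:320,100:400],None,fx=2.5,fy=2.5,interpolation=cv2.INTER_CUBIC))
```

```text
6.35 6.44121006085283 [0.5036 0.0605 0.1902] [-1.3169 -4.1869 -0.0827] [-0.8061  0.2591  0.0777]
0.16854637949771373 2.7379324017385365
```

View pics/s4c.png

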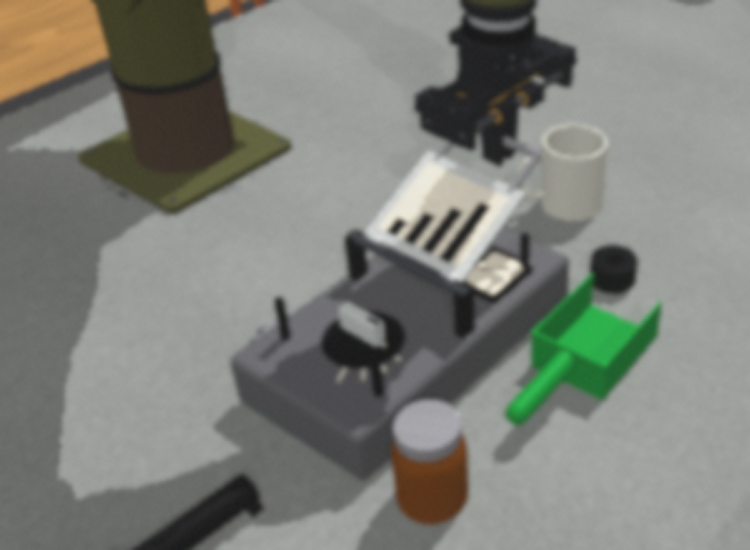

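Emit:
servo_tool --deltas '[{"dx":0,"dy":0.07,"dz":0.18,"ax":0,"ay":0,"az":0,"hand":4},{"dx":0,"dy":0.13,"dz":0.37,"ax":0,"ay":0,"az":0,"hand":4},{"dx":0,"dy":0.18,"dz":0.55,"ax":0,"ay":0,"az":0,"hand":4},{"dx":0,"dy":0.21,"dz":0.74,"ax":0,"ay":0,"az":0,"hand":4},{"dx":0,"dy":0.23,"dz":0.93,"ax":0,"ay":0,"az":0,"hand":4},{"dx":0,"dy":0.23,"dz":1.05,"ax":0,"ay":0,"az":0,"hand":4},{"dx":0,"dy":0.23,"dz":1.12,"ax":0,"ay":0,"az":0,"hand":4},{"dx":0,"dy":0.23,"dz":1.12,"ax":0,"ay":0,"az":0,"hand":4}]'

```text
clock: 7.4
tool_pos: [0.5037, 0.0766, 0.1228]
eef_rot: [-0.001, 1.0, 0.0, -0.002]
contact_force: [-5.6, 1.0, -0.0]
opening: 0.07
```

Run:
```python
from h import *
np.set_printoptions(precision=4,suppress=True)
s=r.get_state(); print(s['clock'],s['opening']*88,s['tool_pos'],s['contact_force'],s['moment'])
b=s['tool_pos'][1:]-[-.0945,.124]; print(np.hypot(*b),np.arctan2(b[1],-b[0]))
m,p,d=snap('scene','s5'); cv2.imwrite('pics/s5c.png',cv2.resize(cv2.cvtColor(p,cv2.COLOR_RGB2BGR)[100:320,100:400],None,fx=2.5,fy=2.5,interpolation=cv2.INTER_CUBIC))
```

```text
7.4 6.191156345257557 [0.5037 0.0766 0.1228] [-5.5595  0.994  -0.0412] [0.0347 1.0224 0.0337]
0.17112567786184452 -3.134430540494958
```

View pics/s5c.png

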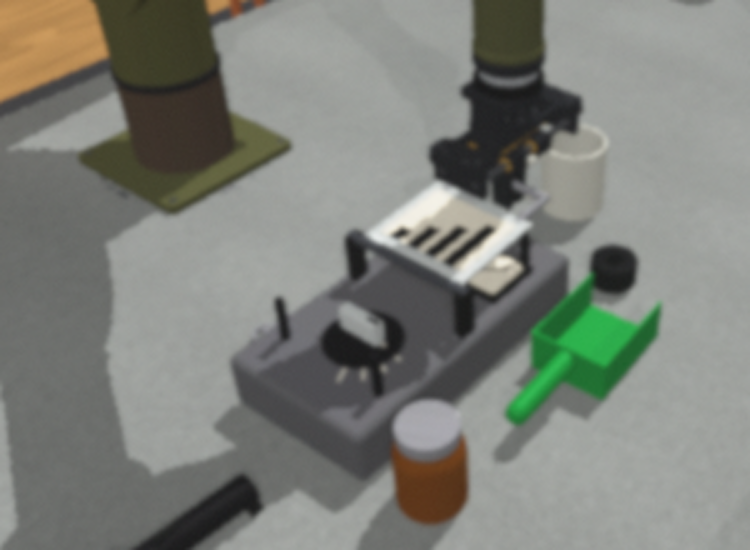

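Emit:
servo_tool --deltas '[{"dx":0,"dy":0,"dz":0.07,"ax":0,"ay":0,"az":0,"hand":4},{"dx":0,"dy":0,"dz":0.14,"ax":0,"ay":0,"az":0,"hand":4},{"dx":0,"dy":0,"dz":0.14,"ax":0,"ay":0,"az":0,"hand":4}]'

```text
clock: 7.82
tool_pos: [0.5038, 0.0768, 0.1152]
eef_rot: [-0.001, 1.0, 0.0, -0.001]
contact_force: [-6.0, 0.7, 5.2]
opening: 0.072
```

Run:
```python
from h import *
np.set_printoptions(precision=4,suppress=True)
s=r.get_state(); print(s['clock'],s['opening']*88,s['tool_pos'],s['contact_force'],s['moment'])
m,p,d=snap('wrist','w6')
```

```text
7.825 6.360772398128653 [0.5038 0.0768 0.1152] [-5.9914  0.6794  5.2309] [0.125  1.2604 0.0361]
```

View pics/w6.png

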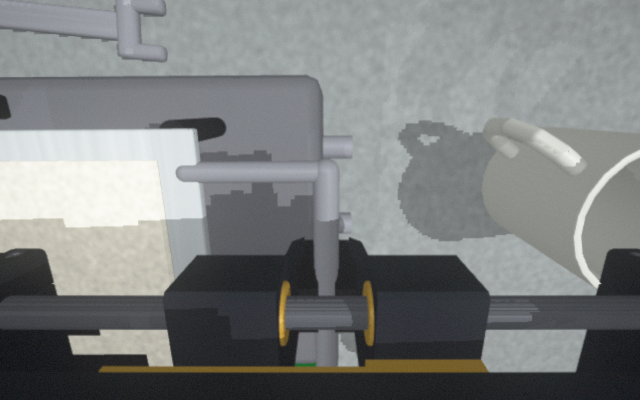

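Run:
```python
from h import *
np.set_printoptions(precision=4,suppress=True)
m=load('w6'); d=m['d']
for u,v in [(328,175),(327,200),(327,220),(250,172),(200,173),(60,145),(120,145),(185,145),(20,180),(60,180),(140,180)]:
    dd=np.median(d[v-1:v+2,u-1:u+2]); print(u,v,pt(m,u,v,dd))
```

```text
328 175 [0.4566 0.0775 0.1224]
327 200 [0.4659 0.0771 0.1225]
327 220 [0.4736 0.0772 0.1227]
250 172 [0.4558 0.0493 0.1215]
200 173 [0.4563 0.0311 0.1211]
60 145 [ 0.4465 -0.0187  0.1198]
120 145 [0.4464 0.0029 0.1197]
185 145 [0.4463 0.0264 0.1201]
20 180 [ 0.4592 -0.0362  0.1201]
60 180 [ 0.4591 -0.0211  0.1204]
140 180 [0.4591 0.0084 0.1203]
```

Emit:
servo_tool --deltas '[{"dx":0,"dy":0,"dz":0,"ax":0,"ay":0,"az":0,"hand":24},{"dx":0,"dy":0,"dz":0,"ax":0,"ay":0,"az":0,"hand":24},{"dx":0,"dy":0,"dz":0,"ax":0,"ay":0,"az":0,"hand":24},{"dx":0,"dy":0,"dz":-0.3,"ax":0,"ay":0,"az":0,"hand":24},{"dx":0,"dy":0,"dz":-0.8,"ax":0,"ay":0,"az":0,"hand":24}]'

```text
clock: 8.5
tool_pos: [0.5052, 0.0761, 0.1627]
eef_rot: [-0.0, 1.0, -0.0, -0.001]
contact_force: [0.4, 0.8, 0.3]
opening: 0.272
```

Run:
```python
from h import *
np.set_printoptions(precision=4,suppress=True)
s=r.get_state(); print(s['clock'],s['opening']*88,s['tool_pos'],s['contact_force'],s['moment'])
m,p,d=snap('wrist','w7')
for u,v in [(320,175),(320,150),(320,190),(200,150),(100,150)]: print(pt(m,u,v,d[v,u]))
```

```text
8.5 23.89294791526026 [0.5052 0.0761 0.1627] [0.4104 0.8293 0.2622] [ 0.045  -0.0219  0.0499]
[0.4676 0.073  0.1214]
[0.455  0.0731 0.1208]
[0.476  0.073  0.1194]
[0.4552 0.0122 0.1198]
[ 0.4553 -0.0388  0.1195]
```

View pics/w7.png

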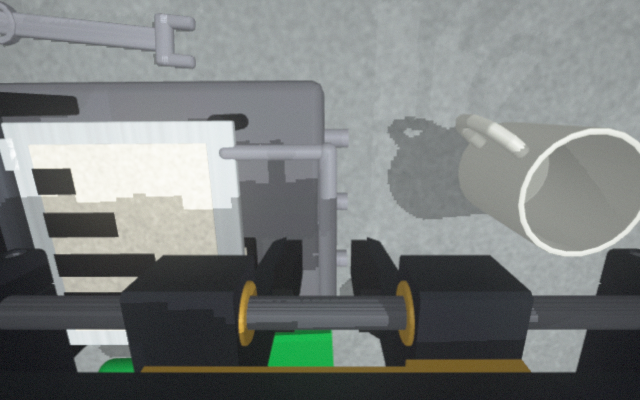

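Released; the plate lies level (chart up) and the bar at u≈328 stays down. Next I'll move up and over to the dial.

Emit:
servo_tool --deltas '[{"dx":0,"dy":0,"dz":-0.8,"ax":0,"ay":0,"az":0,"hand":36},{"dx":0,"dy":-0.5,"dz":-1.5,"ax":0,"ay":0,"az":0,"hand":36},{"dx":0,"dy":-1.5,"dz":-1.5,"ax":0,"ay":0,"az":0,"hand":36},{"dx":0,"dy":-2.5,"dz":-1.5,"ax":0,"ay":0,"az":0,"hand":36},{"dx":0,"dy":-3.5,"dz":-1.5,"ax":0,"ay":0,"az":0,"hand":36},{"dx":0,"dy":-4.0,"dz":-1.5,"ax":0,"ay":0,"az":0,"hand":36},{"dx":0,"dy":-4.0,"dz":-1.3,"ax":0,"ay":0,"az":0,"hand":36}]'

```text
clock: 9.43
tool_pos: [0.5057, -0.1672, 0.2407]
eef_rot: [0.003, 1.0, -0.001, 0.001]
contact_force: [0.1, 0.2, -0.8]
opening: 0.409
```

Run:
```python
from h import *
np.set_printoptions(precision=4,suppress=True)
s=r.get_state(); print(s['clock'],s['opening']*88,s['q'],s['tool_pos'],s['contact_force'])
m,p,d=snap('wrist','w8')
m,p,d=snap('top','t8'); cv2.imwrite('pics/t8c.png',cv2.resize(cv2.cvtColor(p,cv2.COLOR_RGB2BGR)[100:300,220:480],None,fx=3,fy=3,interpolation=cv2.INTER_CUBIC))
m=load('w8'); print(proj(m,[.506,-.1645,.099]))
```

```text
9.425 35.9586730869063 [ 0.4501  0.6134 -0.3529  1.867   0.3115  0.7127  1.4839] [ 0.5057 -0.1672  0.2407] [ 0.079   0.2009 -0.7629]
(np.float64(329.5688367868864), np.float64(195.37054466395955))
```

View pics/w8.png

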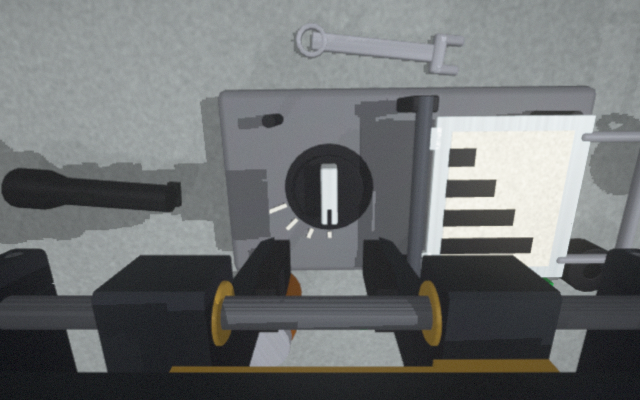

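View pics/t8c.png

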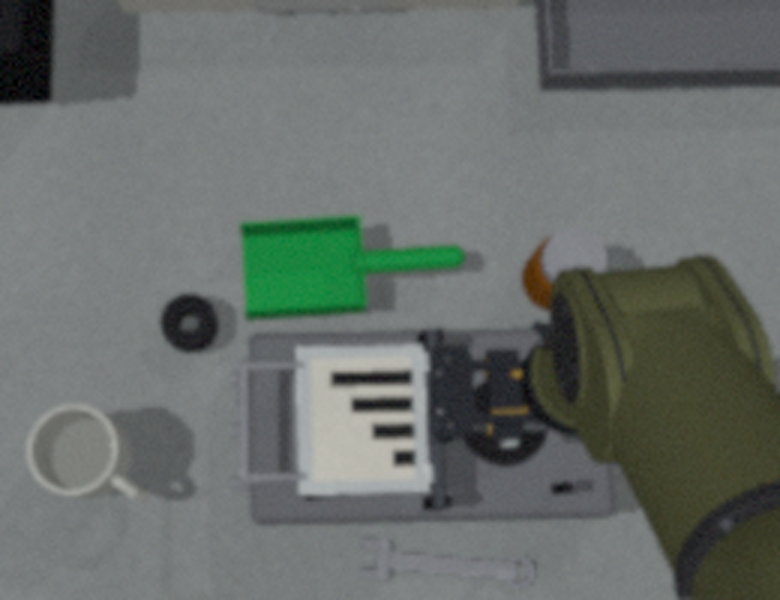

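Emit:
servo_tool --deltas '[{"dx":0,"dy":0,"dz":0.7,"ax":0,"ay":0,"az":0,"hand":36},{"dx":0,"dy":0,"dz":1.4,"ax":0,"ay":0,"az":0,"hand":36},{"dx":0,"dy":0,"dz":1.5,"ax":0,"ay":0,"az":0,"hand":36},{"dx":0,"dy":0,"dz":1.5,"ax":0,"ay":0,"az":0,"hand":36}]' --newtons 40

```text
clock: 10.02
tool_pos: [0.506, -0.1625, 0.1513]
eef_rot: [-0.001, 1.0, 0.0, 0.0]
contact_force: [0.8, -0.8, 0.2]
opening: 0.409
```

Run:
```python
from h import *
np.set_printoptions(precision=4,suppress=True)
s=r.get_state(); print(s['clock'],s['opening']*88,s['q'],s['tool_pos'],s['contact_force'])
print(rows(.506,-.1645,.100,90))
m,p,d=snap('wrist','w9')
print(proj(m,[.506,-.1645,.099]))
```

```text
10.025 35.96451438314703 [ 0.3918  0.7485 -0.2771  1.9443  0.3963  0.5011  1.4078] [ 0.506  -0.1625  0.1513] [ 0.7706 -0.7994  0.1888]
(array([ 0.   , -0.034,  0.855]), array([0.006, 0.004, 0.023]))
(np.float64(322.3615063788314), np.float64(235.22292602666846))
```

View pics/w9.png

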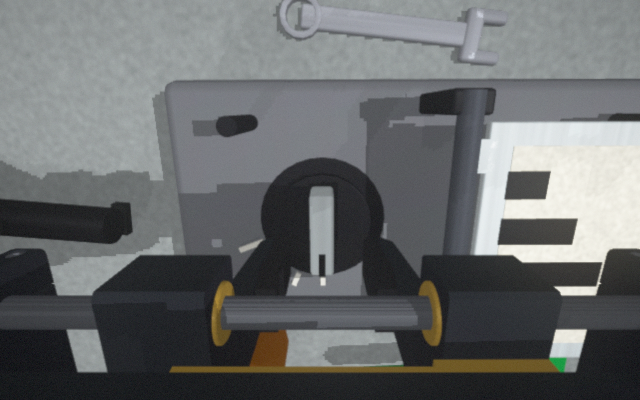

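Emit:
servo_tool --deltas '[{"dx":0,"dy":-0.03,"dz":0.5,"ax":0,"ay":0,"az":0,"hand":36},{"dx":0,"dy":-0.03,"dz":0.85,"ax":0,"ay":0,"az":0,"hand":36},{"dx":0,"dy":-0.03,"dz":0.85,"ax":0,"ay":0,"az":0,"hand":36},{"dx":0,"dy":-0.03,"dz":0.85,"ax":0,"ay":0,"az":0,"hand":10},{"dx":0,"dy":-0.03,"dz":0.85,"ax":0,"ay":0,"az":0,"hand":5},{"dx":0,"dy":-0.03,"dz":0.85,"ax":0,"ay":0,"az":0,"hand":5},{"dx":0,"dy":-0.03,"dz":0.85,"ax":0,"ay":0,"az":0,"hand":5},{"dx":0,"dy":-0.03,"dz":0.85,"ax":0,"ay":0,"az":0,"hand":5}]' --newtons 40

```text
clock: 11.08
tool_pos: [0.5061, -0.1653, 0.1009]
eef_rot: [-0.001, 1.0, 0.0, 0.001]
contact_force: [-0.3, 1.2, 6.5]
opening: 0.155
```

Run:
```python
from h import *
np.set_printoptions(precision=4,suppress=True)
s=r.get_state(); print(s['clock'],s['opening']*88,s['q'],s['tool_pos'],s['contact_force'],s['moment'])
m,p,d=snap('wrist','w10')
```

```text
11.075 13.6821500858188 [ 0.3604  0.8335 -0.2187  1.9673  0.4411  0.3845  1.3717] [ 0.5061 -0.1653  0.1009] [-0.2961  1.2194  6.5373] [0.2782 0.1553 0.0868]
```

View pics/w10.png

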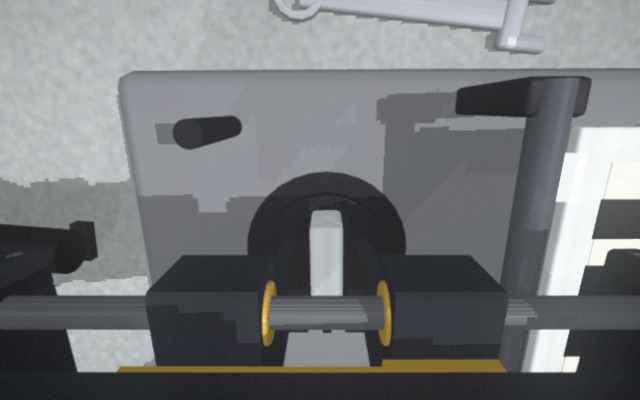

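Emit:
servo_tool --deltas '[{"dx":0,"dy":0,"dz":-0.03,"ax":0,"ay":0,"az":1,"hand":5},{"dx":0,"dy":0,"dz":-0.03,"ax":0,"ay":0,"az":2,"hand":5},{"dx":0,"dy":0,"dz":-0.03,"ax":0,"ay":0,"az":3,"hand":5},{"dx":0,"dy":0,"dz":-0.03,"ax":0,"ay":0,"az":4,"hand":5},{"dx":0,"dy":0,"dz":-0.03,"ax":0,"ay":0,"az":5,"hand":5},{"dx":0,"dy":0,"dz":-0.03,"ax":0,"ay":0,"az":6,"hand":5}]' --newtons 45

```text
clock: 11.88
tool_pos: [0.5063, -0.1647, 0.101]
eef_rot: [0.309, 0.951, 0.001, 0.0]
contact_force: [2.6, 1.9, -10.8]
opening: 0.156
```

Run:
```python
from h import *
np.set_printoptions(precision=4,suppress=True)
s=r.get_state(); print(s['clock'],s['opening']*88,s['q'],s['tool_pos'],s['contact_force'],s['moment'],np.radians(90)-np.arctan2(*R.from_quat(s['eef_rot']).as_matrix()[[1,0],1]))
m,p,d=snap('wrist','w11')
```

```text
11.875 13.709988628419655 [ 0.2795  0.8285 -0.0846  1.9708  0.1791  0.3481  0.9952] [ 0.5063 -0.1647  0.101 ] [  2.6158   1.9396 -10.7553] [ 0.219  -0.5508  0.2135] 0.6293243679076302
```

View pics/w11.png

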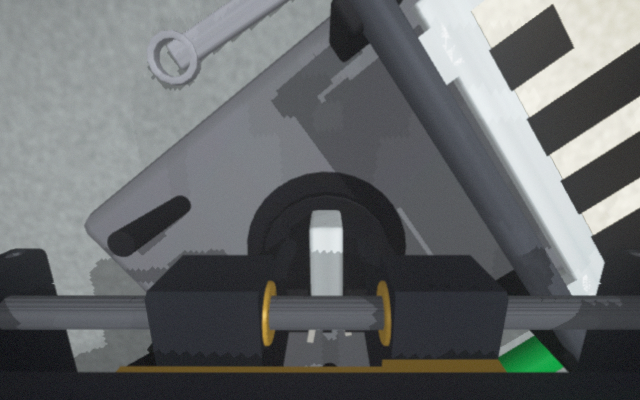

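Emit:
servo_tool --deltas '[{"dx":0,"dy":0,"dz":0.02,"ax":0,"ay":0,"az":1,"hand":5},{"dx":0,"dy":0,"dz":0.02,"ax":0,"ay":0,"az":2,"hand":5},{"dx":0,"dy":0,"dz":0.02,"ax":0,"ay":0,"az":3,"hand":5},{"dx":0,"dy":0,"dz":0.02,"ax":0,"ay":0,"az":4,"hand":5},{"dx":0,"dy":0,"dz":0.02,"ax":0,"ay":0,"az":5,"hand":5},{"dx":0,"dy":0,"dz":0.02,"ax":0,"ay":0,"az":5.7,"hand":5},{"dx":0,"dy":0,"dz":0.02,"ax":0,"ay":0,"az":5.7,"hand":5}]'

```text
clock: 12.8
tool_pos: [0.5068, -0.1644, 0.101]
eef_rot: [0.573, 0.819, 0.001, 0.001]
contact_force: [2.9, 3.8, 1.4]
opening: 0.159
```

Run:
```python
from h import *
np.set_printoptions(precision=4,suppress=True)
s=r.get_state(); print(s['clock'],s['opening']*88,s['q'],s['tool_pos'],s['contact_force'],s['moment'],np.radians(90)-np.arctan2(*R.from_quat(s['eef_rot']).as_matrix()[[1,0],1]))
m,p,d=snap('wrist','w12')
m,p,d=snap('scene','s12'); cv2.imwrite('pics/s12c.png',cv2.resize(cv2.cvtColor(p,cv2.COLOR_RGB2BGR)[100:320,100:400],None,fx=2.5,fy=2.5,interpolation=cv2.INTER_CUBIC))
```

```text
12.8 14.011681099227534 [ 0.2083  0.831   0.033   1.9744 -0.0791  0.3353  0.6551] [ 0.5068 -0.1644  0.101 ] [2.9313 3.7863 1.383 ] [ 0.7171 -0.496   0.2816] 1.2209180385627696
```

View pics/w12.png

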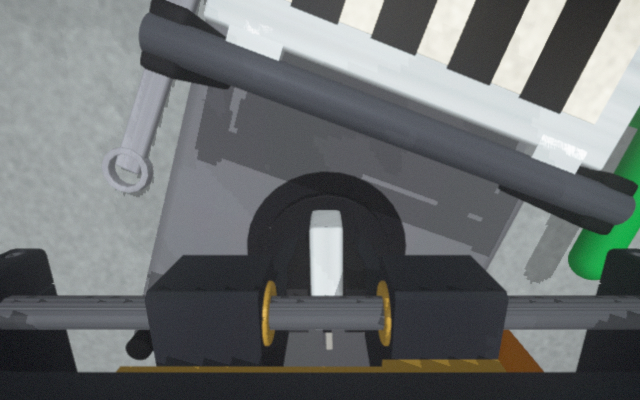

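View pics/s12c.png

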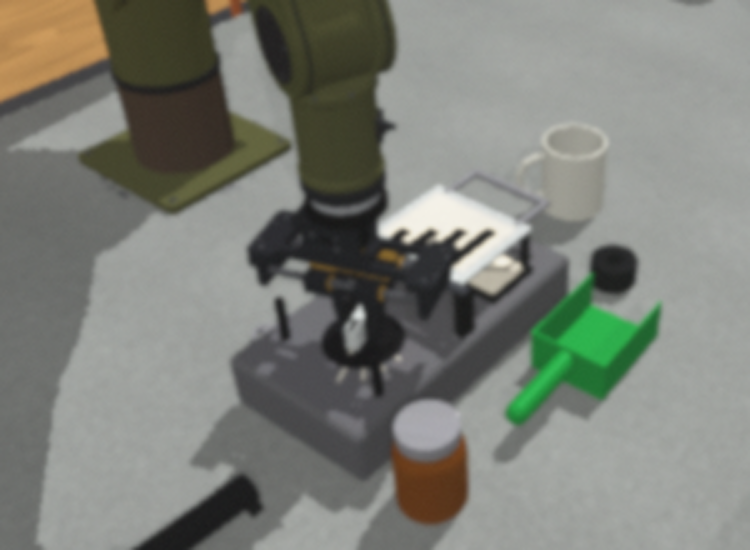

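Emit:
servo_tool --deltas '[{"dx":0,"dy":0,"dz":0,"ax":0,"ay":0,"az":0,"hand":5},{"dx":0,"dy":0,"dz":0,"ax":0,"ay":0,"az":0,"hand":5},{"dx":0,"dy":0,"dz":0,"ax":0,"ay":0,"az":0,"hand":5},{"dx":0,"dy":0,"dz":0,"ax":0,"ay":0,"az":0,"hand":5},{"dx":0,"dy":0,"dz":0,"ax":0,"ay":0,"az":0,"hand":5},{"dx":0,"dy":0,"dz":0,"ax":0,"ay":0,"az":0,"hand":5}]'

```text
clock: 13.65
tool_pos: [0.5068, -0.1644, 0.1009]
eef_rot: [0.573, 0.819, 0.001, 0.001]
contact_force: [2.8, 4.7, 2.7]
opening: 0.157
```

Run:
```python
from h import *
np.set_printoptions(precision=4,suppress=True)
s=r.get_state(); print(s['clock'],s['opening']*88,s['tool_pos'],s['contact_force'],s['moment'],np.radians(90)-np.arctan2(*R.from_quat(s['eef_rot']).as_matrix()[[1,0],1]),abs(s['qd']).max())
m,p,d=snap('wrist','w13'); a=cv2.imread('pics/w12.png')
print(np.abs(a[200:300,305:350].astype(int)-cv2.cvtColor(p,cv2.COLOR_RGB2BGR)[200:300,305:350]).mean())
b=cv2.imread('pics/w10.png'); cv2.imwrite('pics/cmp.png',cv2.resize(np.hstack([b[190:300,250:400],cv2.cvtColor(p,cv2.COLOR_RGB2BGR)[190:300,250:400]]),None,fx=2.5,fy=2.5))
```

```text
13.65 13.844342841450937 [ 0.5068 -0.1644  0.1009] [2.8437 4.7331 2.6511] [ 0.9108 -0.6066  0.3119] 1.2212648176273024 0.0018821472415294278
1.8222962962962963
```

View pics/cmp.png

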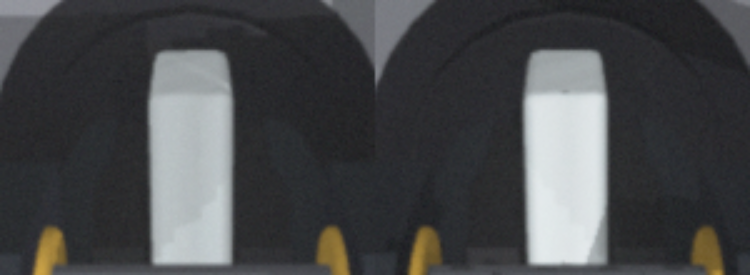

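Run:
```python
from h import *
print(r.finish_job())
```

```text
the job is handed in; nothing more can be done
None
```

I flipped the plate right over by its bar, then turned the dial clockwise to the third click. I handed the job in at about 13.7 s, still holding the dial; no verdict was reported.

- **Plate:** after I let go, depth readings put it level at about z = 0.120 with the bar's top at about 0.121. That is a hinge angle of about 3.14 rad, chart face up, and later pictures show it still there. The bar slipped several millimetres in the fingers during the swing. The first lowering looked complete by tool position but showed no contact force, so I pushed down about 8 mm more. The depth readings then showed the plate level.
- **Dial:** the tool had turned 1.221 rad, and the finger bar showed no visible slip in the fingers compared with its picture before the turn. The dial angle is inferred from that, so about 1.2 rad. The wrist moment about z was about 0.3 N m, which matches the stated holding torque. The grip was set to 45 N and the arm was still.
- **Other things:** none looked moved in the last pictures, though I did not measure their positions. The highest force I read during the flip was about 27 N at the wrist.

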